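# Unlock the sutra chest and hold the key turned

## Robot

A 6-joint arm with a two-finger parallel gripper is mounted at the origin on the work surface. World frame = base frame: x ahead of the robot, y to its left, z up, the work surface at z = 0. Lengths are in m, angles in degrees, forces in N, time in s.
With the tool pointing down it reaches from about 0.35 to 0.875 m from the base axis. Payload 4.2 kg.
Tool frame: the origin (TCP) lies at the centre of the arm's flange, where the gripper is bolted on; the fingertips stand 182 mm ahead of it and the grasp point (between the pads) lies 164 mm ahead of it (r.nose_length is the distance from the TCP to the fingertips, in m); z points along the fingers, y is the line along which they close (so a half turn about z gives the same grasp; the last joint's range is limited). The gripper opens to 87 mm and grips with 3 to 60 N. Pads are 19 mm wide; open, the fingers measure 117 mm over their backs; the gripper's body (75 mm by 190 mm) begins 51 mm behind the grasp point.
Start: joints at [-49.928, 22.042, 0.453, 0, -68.411, -14.817], TCP at [0.267, -0.565, 0.405] pointing down, gripper open.
Joint ranges: [-179.83, 179.83], [-69.29, 118.12], [-61.27, 80.66], [-181.25, 117.63], [-171.15, -9.14], [-177.46, 177.46]. Speed limits (degrees/s): [159.86, 159.86, 180, 180, 180, 180].

## Interface

Orientations are given as a 3x3 rotation matrix whose columns are the frame's x, y, z axes.
In Python, from station import r, vision gives the robot as it stands. The module is installed in compiled form; this text tells all that it offers.
- The arm moves only by the shell command python3 -m creep 'ROWS'. ROWS is JSON, a list of rows, each a list of 7 numbers: the opening, from -1 (shut) to 1 (fully open), then the shift along the tool's x, y, z in mm, then the turn, a rotation vector about the tool's x, y, z in degrees. A call has 1 to 8 rows; each row is the pose to reach, as a shift and turn from the pose commanded when the call began, along the tool's axes at that moment; what a row does not reach only later rows make up. A row lasts 1/12 s, in which the tool goes at most 41.7 mm and 7.16 degrees, less where a joint would pass 70% of its speed; a pose out of reach is approached as far as the arm can. A call with a gripper value outside its range is refused whole. The fingers move at their own pace and stop on an object; the grip force is fixed at half the most. Time passes only in rows, so rows that repeat a pose let the fingers close. It gives the time, the measured TCP pose, the force, the opening and the grip force at its end, in the units of the state.
- r.sense(): the state, without advancing time (a new reading comes with each control period).
- vision.capture(name): name is "side" or "top" or "wrist"; returns (picture, depth): 480x640x3 uint8, red, green, blue; 480x640 float32, m along the optical axis (not along the pixel's ray), 0 where there is no reading.
- vision.camera_model(name): a dict with "vertical_fov" (degrees; the focal length in pixels is half the picture's height over the tangent of half this angle, whatever the lens; pixels are square), "cx", "cy" (the principal point, pixels), "extrinsics" (4x4, takes a point from camera to world coordinates); the wrist camera has in their place "mount" (4x4, takes a point from camera to tool coordinates, whose origin is the TCP and whose axes are the flange's). Camera axes: x right, y down, z forward; pixel columns grow to the right and rows downward; lengths in m; the calibration is good to about 2 mm. A picture is of the moment at which its call begins: read the wrist's pose just before it. camera_model takes no time and is no camera call.
- r.finish_job(): hands the job in; it is judged then, once.
Trained networks look in the newest picture that a camera, given by its name, has taken for a name from the list of things; names that differ only in an ending like _2 or _b are one class to them, and where a whole thing is asked for, a point or a joint stands for the part that bears it (a point fixed in the world has none). Each returns a list of dicts, best first, with "conf" (0 to 1); they miss things now and then, are a little off and sometimes report something else, mostly with a low value. They report only what shows in the picture. A call takes as long as a camera call.
- vision.find_in(camera, thing): "uv" ([column, row] in pixels, amid what is visible of it).
- vision.cut_out(camera, thing): "region" (480x640 bool, what is visible of it) and "uv" ([column, row] in pixels, amid what is visible of it).
The state is a dict: "time_s": time; "joints": joint angles; "joint_velocities": joint speeds; "effort": joint torques, N m; "tcp_pos": TCP position; "ee_rot": TCP orientation; "wrist_force": force on the tool from outside, world axes, zero at the start; "moment": the same for the moment, N m; "gripper_width": opening from 0.0 (shut) to 1.0 (fully open); "gripper_force": force on a finger pad.
Only numpy, scipy, OpenCV 4.12 (cv2) and the standard library are available. Lean on these libraries where they do the work, as an engineer would, in place of code of your own. Each camera call takes 0.05 s, during which the arm holds its last target. There are 200 camera calls.

## Task

Unlock the rosewood sutra chest: turn the clamp knob on its top a quarter turn clockwise to free the keyhole shutter, slide the shutter fully open, then take the key out of its porcelain holder, work it past the sticky pins until it is fully home in the keyhole, and turn it a quarter turn clockwise. The lock springs back, so finish while still gripping the key and holding it turned; nothing is let go or put down at the end. Leave the bowl, striker, snuffing cap and stupa where they stand.

Things in the scene. Friction and masses are not known exactly. Their poses are not given: they have to be found in the camera images.
- clamp_grip (a point): Clamp knob's grip point, on its vertical axis, 36 mm above the chest's top face: an upright brass bar handle 12 mm thick along its x, 42 mm long along its y, from 11 to 51 mm above the top face. A flat lug under it, 14 mm wide, reaches 55 mm from the axis along its -y, 9 mm above the top face at most, and blocks the shutter's path at the start.
- clamp (a joint): Turn of the clamp knob in rad: near 0 = locked (lug pointing at the shutter), growing clockwise seen from above, stop at 1.6. About 0.1 N m of friction; it stays where it is left. The shutter can pass once it is beyond about 1.1.
- shutter_tab (a point): Grip point of the keyhole shutter, a sliding brass plate 36 x 70 mm, top 6 mm above the chest's top face. Its upright tab is 28 mm wide along x, 10 mm thick along y, top 37 mm above the top face; this point is mid-tab, 12 mm below its top, 32 mm to +y of the keyhole when shut. Axes are the chest's: it slides along +y, away from the keyhole.
- shutter (a joint): Opening of the shutter in m: 0 = shut over the keyhole, 0.033 = fully open (stop). About 1.5 N of friction; it stays where it is left.
- keyhole (a point): Centre of the keyhole's mouth on the chest's top face, z up, x and y the chest's. Slot 24.5 mm along x, 10.5 mm along y; the key goes straight down, 28 mm to the floor. Two sprung pins at the slot's ends rub on the bit with 2 to 5 N each: press with 10 to 20 N, rock the key a little if it sticks. It can turn only when in by 24 mm or more, its bit then being below the 8 mm top plate.
- plug (a joint): Turn of the lock's plug in rad: 0 = rest, growing clockwise seen from above, stop at 1.62. A spring turns it back (0.03 N m at rest, 0.11 N m at a quarter turn), so the key must be held.
- key_grip (a point): Centre of the bow of the brass key, 90 mm long, about 90 g, standing upright, bow up, in one of three like porcelain holders. The bow is a flat plate 32 mm wide along x, 8 mm thick along y, 40 mm tall; z points up the key. Below it a round shank 8 mm thick, 34 mm of it bare, leads to the bit. Either way round fits the lock.
- key_tip (a point): The lower end of the key, 70 mm below the bow's centre on the key's axis. The bit is 22 mm wide along x, 8 mm thick along y and 16 mm tall, its lower edges rounded with 3 mm radius. Axes as key_grip.
- holder_a: The ivory-white porcelain holder that holds the key, fixed: a block 38 mm x 36 mm on a round foot of 60 mm diameter, 35 mm tall, with a slot in its top 23 mm deep, 0.6 mm wider all round than the key's bit. Origin: centre of its underside.
- holder_b: An empty porcelain holder like the first, fixed; origin at the centre of its underside.
- holder_c: Another empty porcelain holder like the first, fixed; origin at the centre of its underside.
- chest: Rosewood chest with brass fittings, fixed: 150 x 270 mm at its foot, top face 100 mm above the table. Origin: centre of its underside. The keyhole lies 60 mm to its -y, the clamp knob 52 mm to its +y, the shutter between, all on its line x = 0.
- bowl: Brass singing bowl, 110 mm across, 52 mm tall, loose; leave it. Origin: centre of its underside.
- striker: Maple striker lying on the table, 150 mm long along its x, 24 mm thick at its head, loose; leave it. Origin: the middle of its underside.
- cap: Copper snuffing cap, 44 mm across, 66 mm tall, loose; leave it. Origin: centre of its underside.
- stupa: Small sandstone stupa model, 74 mm square foot, 116 mm tall, loose; leave it. Origin: centre of its underside.

How it is judged:
By the outcome, as a careful person would: the job done as asked, in the order asked, and still so for the second after the job is handed in, while the arm keeps its last pose, push and grip.
It also fails if it takes over 72 s, if anything falls off the work surface, if the arm or the gripper's body presses on something with over 40 N, if the wrist force passes 120 N, or if a joint passes its speed limit or range.

## Working session

There is one attempt and no reset: what is moved stays moved. The work goes in short steps, Python scripts to look and compute and a shell command to move; the robot and the scene stay as the last step left them, time stands still between calls to the robot, and variables do not carry over. Pictures are saved under pics/ and viewed, at most 10 in all, crops included, and the job is handed in when it is done.

```bash
mkdir -p pics; cat > h.py <<'E'
import numpy as np, cv2
from station import r, vision
def model(c):
    m=vision.camera_model(c); f=240/np.tan(np.radians(m["vertical_fov"]/2)); return m,f
def T(c,s=None):
    m,_=model(c)
    if c!="wrist": return np.array(m["extrinsics"])
    s=s or r.sense(); E=np.eye(4); E[:3,:3]=s["ee_rot"]; E[:3,3]=s["tcp_pos"]; return E@np.array(m["mount"])
def cloud(c,d,X):
    m,f=model(c); v,u=np.mgrid[:480,:640]
    p=np.stack([(u-m["cx"])*d/f,(v-m["cy"])*d/f,d],-1); return p@X[:3,:3].T+X[:3,3]
def plane(c,uv,z,X):
    m,f=model(c); q=X[:3,:3]@np.array([(uv[0]-m["cx"])/f,(uv[1]-m["cy"])/f,1]); o=X[:3,3]; return o+q*(z-o[2])/q[2]
def proj(c,P,X):
    m,f=model(c); q=X[:3,:3].T@(np.array(P)-X[:3,3]); return np.array([m["cx"]+f*q[0]/q[2],m["cy"]+f*q[1]/q[2]])
E
python3 - <<'E'
from h import *
for c in ("top","side"):
    X=T(c); im,d=vision.capture(c); cv2.imwrite(f"pics/{c}1.png",im[:,:,::-1]); np.savez(f"{c}1.npz",im=im,d=d)
    print(c,X[:3,3].round(3),model(c)[1], {k:v for k,v in model(c)[0].items() if k!='extrinsics'})
    C=cloud(c,d,X)
    for t in ("clamp_grip","shutter_tab","keyhole","key_grip","holder_a","chest","bowl","striker","cap","stupa"):
        try:
            for o in vision.cut_out(c,t)[:3]:
                reg=o["region"]&(d>0); P=C[reg]; 
                print(t,round(o["conf"],2),np.round(o["uv"]),reg.sum(),np.median(P,0).round(3),P.min(0).round(3),P.max(0).round(3))
        except Exception as e: print(t,e)
print(r.sense())
E
```

```text
top [0.413 0.017 1.335] 603.1861334417994 {'vertical_fov': 43.39394549735904, 'cx': 324.33251433822596, 'cy': 247.19290883946942}
clamp_grip 0.81 [307. 275.] 403 [0.57  0.062 0.113] [0.554 0.018 0.096] [0.589 0.091 0.158]
shutter_tab 0.95 [348. 270.] 597 [ 0.585 -0.019  0.106] [ 0.564 -0.056  0.098] [0.609 0.016 0.141]
shutter_tab 0.19 [508. 319.] 134 [ 0.488 -0.348  0.09 ] [ 0.474 -0.358  0.022] [ 0.501 -0.343  0.11 ]
keyhole 0.74 [323. 279.] 9228 [0.571 0.019 0.099] [ 0.485 -0.127 -0.008] [0.681 0.169 0.158]
key_grip 0.59 [508. 317.] 179 [ 0.488 -0.349  0.088] [ 0.472 -0.385 -0.004] [ 0.503 -0.343  0.11 ]
holder_a 0.74 [494. 322.] 464 [ 0.483 -0.34   0.011] [ 0.457 -0.377 -0.005] [ 0.516 -0.321  0.074]
holder_a 0.64 [447. 287.] 576 [ 0.55  -0.237  0.019] [ 0.523 -0.271 -0.002] [ 0.582 -0.212  0.044]
holder_a 0.63 [443. 337.] 637 [ 0.448 -0.234  0.014] [ 0.42  -0.269 -0.007] [ 0.478 -0.207  0.042]
bowl 0.83 [456. 227.] 1936 [ 0.691 -0.267  0.023] [ 0.631 -0.327 -0.004] [ 0.751 -0.205  0.058]
striker 0.74 [204. 293.] 536 [0.55  0.287 0.017] [0.467 0.269 0.006] [0.616 0.304 0.03 ]
str
[... 1917 characters left out ...]
088948e+01, -1.48172486e+01]), 'joint_velocities': array([-0.04933431, -0.11032515,  0.1092192 ,  0.03733781, -0.02106675,
        0.03010413]), 'effort': array([-3.54240483e-04, -3.90480745e+01,  1.87625635e+01,  4.22444701e+00,
        1.54170126e-02, -3.22335566e-06]), 'tcp_pos': array([ 0.2666769 , -0.56523229,  0.4047559 ]), 'ee_rot': array([[-9.04417312e-01, -4.26648947e-01,  2.74161394e-05],
       [-4.26648948e-01,  9.04417312e-01, -3.61442473e-05],
       [-9.37472605e-06, -4.43865501e-05, -9.99999999e-01]]), 'wrist_force': array([ 0.21693234,  0.13088289, -0.12657388]), 'moment': array([0.00898769, 0.00272096, 0.03253387]), 'gripper_force': 0.0, 'gripper_width': 1.0017601605847906}
```

```bash
python3 - <<'E'
from h import *
for c in ("top","side"):
    z=np.load(c+"1.npz"); C=cloud(c,z["d"],T(c)); d=z["d"]>0
    box=lambda x0,x1,y0,y1,z0,z1: C[d&(C[...,0]>x0)&(C[...,0]<x1)&(C[...,1]>y0)&(C[...,1]<y1)&(C[...,2]>z0)&(C[...,2]<z1)]
    def R(n,P):
        print(c,n,len(P), cv2.minAreaRect((P[:,:2]*1000).astype(np.float32)) if len(P)>3 else '', np.median(P,0).round(4) if len(P) else '')
    R("chesttop",box(.45,.72,-.15,.2,.09,.104)); 
    R("clampbar",box(.54,.61,.02,.1,.14,.16)); R("tab",box(.54,.62,-.06,.02,.127,.145))
    R("bow",box(.46,.52,-.37,-.32,.09,.115))
im=np.load("top1.npz")["im"]; s=np.load("side1.npz")["im"]
a=cv2.resize(im[225:350,270:530],(780,375),interpolation=cv2.INTER_CUBIC)
b=cv2.resize(s[150:330,270:430],(533,600))[:, :]
cv2.imwrite("pics/a.png",a[:,:,::-1]); 
E
```

```text
top chesttop 7282 ((579.7340698242188, 18.6929931640625), (142.66213989257812, 262.3326721191406), 8.328526496887207) [0.5757 0.0224 0.0984]
top clampbar 136 ((571.00537109375, 70.71853637695312), (12.055100440979004, 41.66394805908203), 6.224022388458252) [0.5702 0.0718 0.1506]
top tab 72 ((583.4671020507812, -8.109807968139648), (28.745750427246094, 9.909758567810059), 9.016483306884766) [ 0.5831 -0.0079  0.1366]
top bow 85 ((487.9112854003906, -350.2255554199219), (31.601613998413086, 9.580782890319824), 14.879166603088379) [ 0.488  -0.3501  0.1005]
side chesttop 5144 ((581.119140625, 20.598472595214844), (142.02920532226562, 266.1268005371094), 8.862360000610352) [0.5756 0.0664 0.0991]
side clampbar 125 ((572.59521484375, 72.48641967773438), (10.954794883728027, 43.2028923034668), 4.123016357421875) [0.5726 0.0807 0.151 ]
side tab 95 ((584.7207641601562, -5.917184829711914), (27.863737106323242, 12.405220985412598), 18.4796199798584) [ 0.5847 -0.0036  0.1349]
side bow 65 ((489.8855285644531, -347.8761291503906), (31.579193115234375, 8.701539993286133), 18.277889251708984) [ 0.4906 -0.3466  0.0977]
```

View pics/a.png

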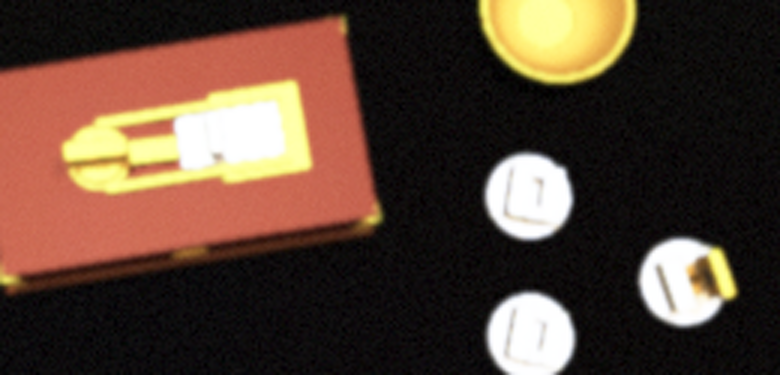

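The top view has world +x up and +y left. The chest is yawed about 8.8° and the knob, lug and tab lie in line on its axis. The key stands leaning right in the rightmost holder, at crop (715,272), and the other two holders are empty. Next I move over the clamp knob.

```bash
cat >> h.py <<'E'
from scipy.spatial.transform import Rotation as Ro
def goal(x,y,z,phi):
    "shift (mm) and turn (deg) in tool axes to reach TCP x,y,z with tool down and its x axis at phi"
    s=r.sense(); R=np.array(s["ee_rot"]); a=np.radians(phi)
    G=np.array([[np.cos(a),np.sin(a),0],[np.sin(a),-np.cos(a),0],[0,0,-1]])
    print("t",round(s["time_s"],2),"q6",s["joints"][5].round(1),"shift",(R.T@(np.array([x,y,z])-s["tcp_pos"])*1000).round(1),"turn",np.degrees(Ro.from_matrix(R.T@G).as_rotvec()).round(2))
E
python3 -m creep '[[1,-182.5,148.7,-5,0,0,0],[1,-182.5,148.7,-5,0,0,0],[1,-182.5,148.7,-5,0,0,0],[1,-182.5,148.7,-5,0,0,0],[1,-182.5,148.7,-5,0,0,0],[1,-182.5,148.7,-5,0,0,0]]' | tail -c 600
python3 -m creep '[[1,-182.5,148.7,-5,0,0,0],[1,-182.5,148.7,-5,0,0,0],[1,-182.5,148.7,-5,0,0,0],[1,-182.5,148.7,-5,0,0,0],[1,-182.5,148.7,-5,0,0,0],[1,-182.5,148.7,-5,0,0,0]]' >/dev/null
python3 -m creep '[[1,-182.5,148.7,-5,0,0,-50],[1,-182.5,148.7,-5,0,0,-50],[1,-182.5,148.7,-5,0,0,-50],[1,-182.5,148.7,-5,0,0,-50],[1,-182.5,148.7,-5,0,0,-50],[1,-182.5,148.7,-5,0,0,-50],[1,-182.5,148.7,-5,0,0,-50],[1,-182.5,148.7,-5,0,0,-50]]' >/dev/null
python3 -m creep '[[1,0,0,0,0,0,-23.5],[1,0,0,0,0,0,-23.5],[1,0,0,0,0,0,-23.5],[1,0,0,0,0,0,-23.5],[1,0,0,0,0,0,-23.5],[1,0,0,0,0,0,-23.5]]' | tail -c 600
cat > look.py <<'E'
from h import *
import sys
def look(name,things):
    X=T("wrist"); im,d=vision.capture("wrist"); cv2.imwrite(f"pics/{name}.png",im[:,:,::-1]); np.savez(name+".npz",im=im,d=d,X=X)
    C=cloud("wrist",d,X)
    for t in things:
        for o in vision.cut_out("wrist",t)[:2]:
            reg=o["region"]&(d>0); P=C[reg]
            if len(P)<10: continue
            top=P[P[:,2]>np.percentile(P[:,2],98)-.006]
            q=cv2.minAreaRect((top[:,:2]*1000).astype(np.float32))
            print(t,round(o["conf"],2),np.round(o["uv"]),len(P),"top z",top[:,2].mean().round(4),np.round(q[0],1),np.round(q[1],1),round(q[2],1))
    return im,d,C
if __name__=="__main__": look(sys.argv[1],sys.argv[2:])
E
python3 - <<'E'
from look import *
goal(.572,.072,.42,278.8)
look("w1",["clamp_grip","shutter_tab"])
E
```

```text
time_s: 1.6
tcp_pos: [0.3689, -0.3502, 0.4102]
ee_rot: [[-0.904, -0.428, 0.001], [-0.428, 0.904, 0.0], [-0.001, -0.0, -1.0]]
wrist_force: [0.1, -0.4, -0.3]
gripper_width: 1.001
gripper_force: 0.0
time_s: 3.27
tcp_pos: [0.5712, 0.071, 0.4199]
ee_rot: [[0.148, -0.989, 0.0], [-0.989, -0.148, 0.0], [-0.0, -0.0, -1.0]]
wrist_force: [-0.3, 0.1, -0.1]
gripper_width: 1.0
gripper_force: 0.0
t 3.27 q6 -14.7 shift [-0.8 -1.  -0.1] turn [-0.    0.   -0.29]
clamp_grip 0.58 [323. 221.] 2206 top z 0.1501 [573.1  69.9] [11.9 42. ] 6.0
shutter_tab 0.87 [322. 119.] 3624 top z 0.136 [585.1  -9.2] [27.6  9.6] 8.4
```

View pics/w1.png

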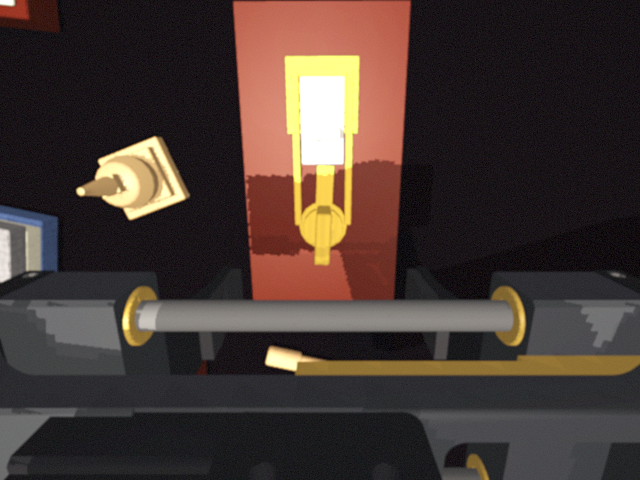

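The wrist view shows the knob at (323,225), the lug pointing at the shutter tab at (322,150), and nothing near enough to foul the fingers. All three cameras agree within 2 mm, so I descend and grip the knob.

```bash

python3 -m creep '[[1,0.2,-1,40,0,0,2.8],[1,0.2,-1,75,0,0,2.8],[1,0.2,-1,100,0,0,2.8],[1,0.2,-1,114,0,0,2.8],[1,0.2,-1,120,0,0,2.8],[1,0.2,-1,120,0,0,2.8]]'
python3 -m creep '[[-1,0,0,0,0,0,0],[-1,0,0,0,0,0,0],[-1,0,0,0,0,0,0],[-1,0,0,0,0,0,0],[-1,0,0,0,0,0,0],[-1,0,0,0,0,0,0],[-1,0,0,0,0,0,0],[-1,0,0,0,0,0,0]]'
python3 -c "
from h import *
goal(.5722,.071,.3,276);print(r.sense()['moment'])"
```

```text
time_s: 3.92
tcp_pos: [0.5723, 0.0716, 0.2983]
ee_rot: [[0.103, -0.995, -0.003], [-0.995, -0.103, -0.001], [0.001, 0.003, -1.0]]
wrist_force: [0.3, 0.8, 0.3]
gripper_width: 1.002
gripper_force: 0.0
time_s: 4.58
tcp_pos: [0.5725, 0.0718, 0.2999]
ee_rot: [[0.104, -0.995, 0.0], [-0.995, -0.104, 0.0], [-0.0, -0.0, -1.0]]
wrist_force: [-0.5, -0.3, -1.2]
gripper_width: 0.483
gripper_force: 0.0
t 4.58 q6 -17.3 shift [ 0.7  0.4 -0.1] turn [-0.01  0.   -0.05]
[0.01947393 0.10027785 0.06344525]
```

```bash

python3 -m creep '[[-1,0,0,0,0,0,0],[-1,0,0,0,0,0,0],[-1,0,0,0,0,0,0],[-1,0,0,0,0,0,0],[-1,0,0,0,0,0,0],[-1,0,0,0,0,0,0],[-1,0,0,0,0,0,0],[-1,0,0,0,0,0,0]]'
python3 -m creep '[[-1,0,0,0,0,0,0],[-1,0,0,0,0,0,0]]'
python3 -c "
from h import *
goal(.5722,.071,.3,276);print(r.sense()['moment'])"
```

```text
time_s: 5.25
tcp_pos: [0.5723, 0.0718, 0.2997]
ee_rot: [[0.104, -0.995, -0.001], [-0.995, -0.104, -0.0], [0.0, 0.001, -1.0]]
wrist_force: [-1.4, -0.4, 0.7]
gripper_width: 0.136
gripper_force: 30.0
time_s: 5.42
tcp_pos: [0.5724, 0.0717, 0.2997]
ee_rot: [[0.104, -0.995, -0.001], [-0.995, -0.104, -0.0], [0.0, 0.001, -1.0]]
wrist_force: [-2.0, 0.8, 2.2]
gripper_width: 0.139
gripper_force: 30.0
t 5.42 q6 -17.3 shift [ 0.7  0.2 -0.3] turn [ 0.04 -0.   -0.05]
[0.10676192 0.67342488 0.0651245 ]
```

```bash

python3 -m creep '[[-1,0,0,0,0,0,6],[-1,0,0,0,0,0,12],[-1,0,0,0,0,0,18],[-1,0,0,0,0,0,24],[-1,0,0,0,0,0,30],[-1,0,0,0,0,0,36],[-1,0,0,0,0,0,43],[-1,0,0,0,0,0,43]]'
python3 -m creep '[[-1,0,0,0,0,0,6],[-1,0,0,0,0,0,12],[-1,0,0,0,0,0,18],[-1,0,0,0,0,0,24],[-1,0,0,0,0,0,30],[-1,0,0,0,0,0,36],[-1,0,0,0,0,0,43],[-1,0,0,0,0,0,43]]'
python3 -c "
from h import *
goal(.5722,.071,.3,190);print(r.sense()['moment'])"
```

```text
time_s: 6.08
tcp_pos: [0.5725, 0.0717, 0.2997]
ee_rot: [[-0.604, -0.797, -0.0], [-0.797, 0.604, -0.0], [0.0, 0.0, -1.0]]
wrist_force: [-1.7, -0.4, 0.6]
gripper_width: 0.131
gripper_force: 30.0
time_s: 6.75
tcp_pos: [0.5726, 0.0716, 0.2997]
ee_rot: [[-0.985, -0.173, -0.0], [-0.173, 0.985, -0.0], [0.0, -0.0, -1.0]]
wrist_force: [-1.1, -1.6, 0.2]
gripper_width: 0.135
gripper_force: 30.0
t 6.75 q6 -103.2 shift [ 0.5 -0.5 -0.3] turn [-0.01 -0.01 -0.02]
[-0.2436519   0.29810377 -0.0724194 ]
```

```bash

python3 -m creep '[[0,0,0,0,0,0,0],[0,0,0,0,0,0,0],[0,0,0,0,0,0,0],[0,0,0,0,0,0,0],[0,0,0,-30,0,0,0],[0,0,0,-60,0,0,0],[0,0,0,-70,0,0,0],[0,0,0,-70,0,0,0]]'
python3 -m creep '[[0,1,-40,0,0,0,1.2],[0,1.9,-80,0,0,0,1.2],[0,1.9,-80,0,0,0,1.2],[0,1.9,-80,0,0,0,1.2]]'
python3 - <<'E'
from look import *
goal(.5845,-.0077,.293,188.8)
look("w2",["clamp_grip","shutter_tab"])
E
```

```text
time_s: 7.42
tcp_pos: [0.5733, 0.072, 0.3734]
ee_rot: [[-0.985, -0.174, 0.007], [-0.174, 0.985, 0.002], [-0.008, 0.001, -1.0]]
wrist_force: [-0.0, 0.0, -0.2]
gripper_width: 0.49
gripper_force: 0.0
time_s: 7.75
tcp_pos: [0.5842, -0.0091, 0.3682]
ee_rot: [[-0.989, -0.149, -0.003], [-0.149, 0.989, -0.0], [0.003, 0.0, -1.0]]
wrist_force: [-0.5, -0.5, 0.2]
gripper_width: 0.5
gripper_force: 0.0
t 7.75 q6 -96.4 shift [-0.7  1.3 75.2] turn [ 0.02 -0.14 -0.21]
clamp_grip 0.71 [433. 235.] 3584 top z 0.1498 [565.5  68.5] [27.8 12.2] 9.6
clamp_grip 0.28 [353. 209.] 46702 top z 0.1507 [566.2  15.5] [ 48.  117.6] 8.4
shutter_tab 0.76 [313. 243.] 4238 top z 0.1359 [584.4  -8.8] [27.6  9.5] 8.4
```

View pics/w2.png

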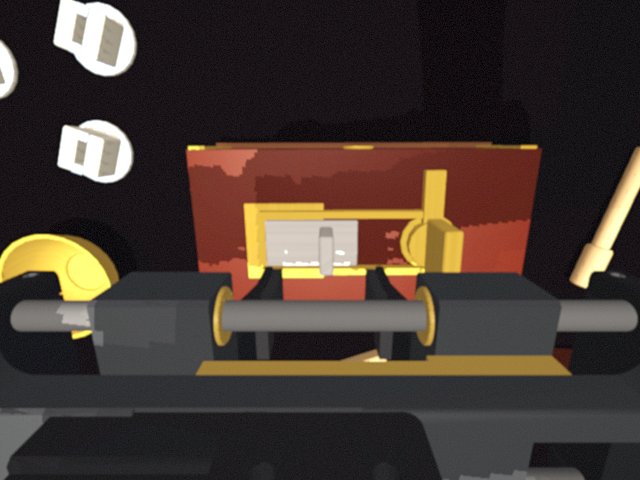

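The knob bar is now crosswise at (443,235) with its lug at (433,190), clear of the slide. The tab stands between the fingers at (325,250), so I descend and grip it.

```bash

python3 -m creep '[[0,-0.3,0.5,35,0,0,0],[0,-0.3,0.5,60,0,0,0],[0,-0.3,0.5,71,0,0,0],[0,-0.3,0.5,75,0,0,0],[-1,-0.3,0.5,75,0,0,0],[-1,-0.3,0.5,75,0,0,0],[-1,-0.3,0.5,75,0,0,0],[-1,-0.3,0.5,75,0,0,0]]'
python3 -m creep '[[-1,0,0,0,0,0,0],[-1,0,0,0,0,0,0],[-1,0,0,0,0,0,0],[-1,0,0,0,0,0,0],[-1,0,0,0,0,0,0],[-1,0,0,0,0,0,0]]'
python3 -c "
from h import *
goal(.5845,-.0077,.293,188.8);print(r.sense()['moment'])"
```

```text
time_s: 8.57
tcp_pos: [0.5851, -0.0066, 0.2963]
ee_rot: [[-0.988, -0.153, 0.003], [-0.153, 0.988, 0.001], [-0.003, 0.0, -1.0]]
wrist_force: [0.4, 0.8, 0.2]
gripper_width: 0.281
gripper_force: 0.0
time_s: 9.07
tcp_pos: [0.5849, -0.0068, 0.2955]
ee_rot: [[-0.988, -0.152, 0.001], [-0.152, 0.988, -0.0], [-0.001, -0.0, -1.0]]
wrist_force: [-1.5, -0.3, 4.2]
gripper_width: 0.111
gripper_force: 30.0
t 9.07 q6 -96.4 shift [ 0.5 -0.8  2.5] turn [-0.01  0.06 -0.03]
[-0.02539828  0.26541036  0.00547411]
```

```bash

python3 -m creep '[[-1,0,6,0,0,0,0],[-1,0,12,0,0,0,0],[-1,0,18,0,0,0,0],[-1,0,24,0,0,0,0],[-1,0,30,0,0,0,0],[-1,0,34,0,0,0,0],[-1,0,34,0,0,0,0],[-1,0,34,0,0,0,0]]'
python3 -c "
from h import *
goal(.5845,-.0077,.293,188.8);print(r.sense()['moment'])"
```

```text
time_s: 9.73
tcp_pos: [0.5799, 0.0259, 0.2954]
ee_rot: [[-0.988, -0.153, 0.001], [-0.153, 0.988, -0.003], [-0.0, -0.003, -1.0]]
wrist_force: [1.0, -6.8, 4.8]
gripper_width: 0.109
gripper_force: 30.0
t 9.73 q6 -99.9 shift [  0.6 -33.9   2.5] turn [-0.17  0.03 -0.01]
[-2.06874921 -0.40789493 -0.01903867]
```

Shutter is at its stop (resisting force 6.8 N after 33.5 mm). Now I release, lift and look.

```bash

python3 -m creep '[[0,0,-0.5,0,0,0,0],[0,0,-0.5,0,0,0,0],[0,0,-0.5,0,0,0,0],[0,0,-0.5,0,0,0,0],[0,0,-0.5,-35,0,0,0],[0,0,-0.5,-70,0,0,0],[0,0,-0.5,-90,0,0,0],[1,0,-0.5,-90,0,0,0]]'
python3 -m creep '[[1,0,0,0,0,0,0],[1,0,0,0,0,0,0]]'
python3 - <<'E'
from look import *
goal(.5895,-.039,.4,188.8)
im,d,C=look("w3",["shutter_tab","key_grip","holder_a"])
X=T("wrist"); print("pred keyhole px",proj("wrist",[.5895,-.039,.1],X))
u,v=proj("wrist",[.5895,-.039,.1],X).astype(int)
c=im[v-50:v+50,u-65:u+65]; cv2.imwrite("pics/w3c.png",cv2.resize(c,None,fx=6,fy=6,interpolation=cv2.INTER_CUBIC)[:,:,::-1])
E
```

```text
time_s: 10.4
tcp_pos: [0.5806, 0.0268, 0.3902]
ee_rot: [[-0.988, -0.153, 0.01], [-0.153, 0.988, 0.002], [-0.011, 0.0, -1.0]]
wrist_force: [-0.3, 0.2, 0.7]
gripper_width: 0.514
gripper_force: 0.0
time_s: 10.57
tcp_pos: [0.5791, 0.0265, 0.3836]
ee_rot: [[-0.988, -0.152, -0.002], [-0.152, 0.988, 0.0], [0.002, 0.001, -1.0]]
wrist_force: [-0.5, 0.2, -0.3]
gripper_width: 0.644
gripper_force: 0.0
t 10.57 q6 -99.8 shift [ -0.2 -66.3 -16.4] turn [ 0.03 -0.11 -0.05]
shutter_tab 0.73 [309. 237.] 3887 top z 0.136 [579.8  23.8] [28.5  9.5] 8.4
shutter_tab 0.29 [565. 218.] 2738 top z 0.0237 [571.7 189.8] [ 97.3 213.3] 5.3
holder_a 0.91 [ 70. 149.] 3322 top z 0.0337 [ 553.  -241.8] [37.9 38.3] 79.1
holder_a 0.7 [72. 39.] 4194 top z 0.0336 [ 450.8 -238.5] [37.6 38.2] 77.2
pred keyhole px [245.13205702 235.29027873]
```

View pics/w3c.png

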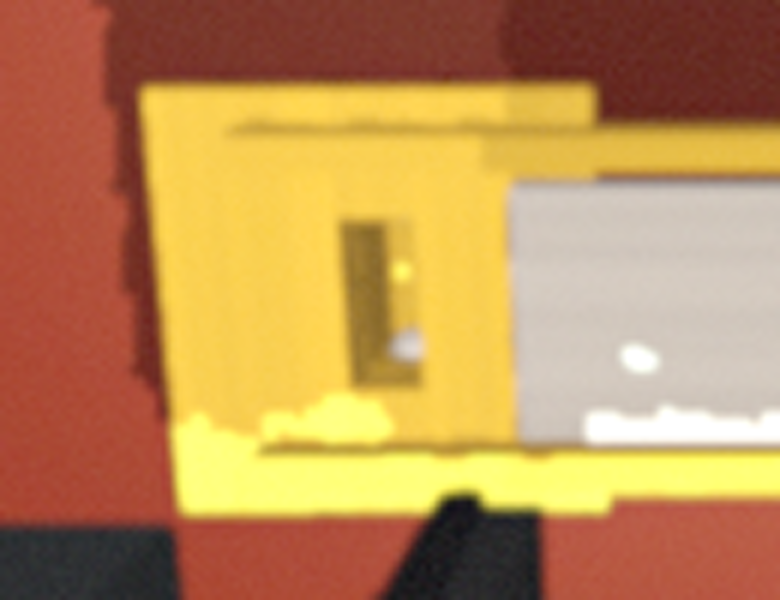

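The slot is centred at crop (382,303) and fully uncovered, which matches the prediction from the grips once the wrist camera's 1.5 mm bias is taken out. I take the keyhole as (0.5895, -0.039) and move to the key while turning the wrist.

```bash

python3 -m creep '[[1,116.7,-285.5,0,0,0,-56],[1,116.7,-285.5,0,0,0,-56],[1,116.7,-285.5,0,0,0,-56],[1,116.7,-285.5,0,0,0,-56],[1,116.7,-285.5,0,0,0,-56],[1,116.7,-285.5,0,0,0,-56],[1,116.7,-285.5,0,0,0,-56],[1,116.7,-285.5,0,0,0,-56]]'|head -2
python3 -m creep '[[1,0,0,0,0,0,-56],[1,0,0,0,0,0,-56],[1,0,0,0,0,0,-56],[1,0,0,0,0,0,-56],[1,0,0,0,0,0,-56],[1,0,0,0,0,0,-56],[1,0,0,0,0,0,-56],[1,0,0,0,0,0,-56]]'|head -2
python3 -m creep '[[1,0,0,0,0,0,-56],[1,0,0,0,0,0,-56],[1,0,0,0,0,0,-56],[1,0,0,0,0,0,-56],[1,0,0,0,0,0,-56],[1,0,0,0,0,0,-56],[1,0,0,0,0,0,-56],[1,0,0,0,0,0,-56]]'|head -3
python3 -m creep '[[1,-13.6,76.9,0,0,0,-19],[1,-13.6,76.9,0,0,0,-19],[1,-13.6,76.9,0,0,0,-19],[1,-13.6,76.9,0,0,0,-19],[1,-13.6,76.9,0,0,0,-19]]'
python3 - <<'E'
from look import *
goal(.489,-.349,.384,16)
look("w4",["key_grip","holder_a"])
E
```

```text
time_s: 11.43
tcp_pos: [0.5074, -0.2736, 0.384]
time_s: 12.1
tcp_pos: [0.5082, -0.2718, 0.3838]
time_s: 12.77
tcp_pos: [0.5082, -0.2718, 0.3838]
ee_rot: [[0.995, -0.097, -0.002], [-0.097, -0.995, 0.0], [-0.002, -0.0, -1.0]]
time_s: 13.18
tcp_pos: [0.4867, -0.3471, 0.3839]
ee_rot: [[0.975, 0.224, -0.001], [0.224, -0.975, 0.001], [-0.001, -0.001, -1.0]]
wrist_force: [0.2, 0.2, 0.3]
gripper_width: 1.002
gripper_force: 0.0
t 13.18 q6 122.9 shift [ 1.8  2.4 -0.1] turn [-0.06  0.07 -3.07]
key_grip 0.84 [330. 228.] 399 top z 0.1011 [ 490.  -351.4] [32.1  8. ] 15.8
holder_a 0.96 [329. 204.] 1951 top z 0.0342 [ 490.3 -351.3] [37.4 36.3] 16.1
holder_a 0.91 [221. 222.] 2388 top z 0.0339 [ 451.8 -238.8] [36.5 38.1] 77.0
```

View pics/w4.png

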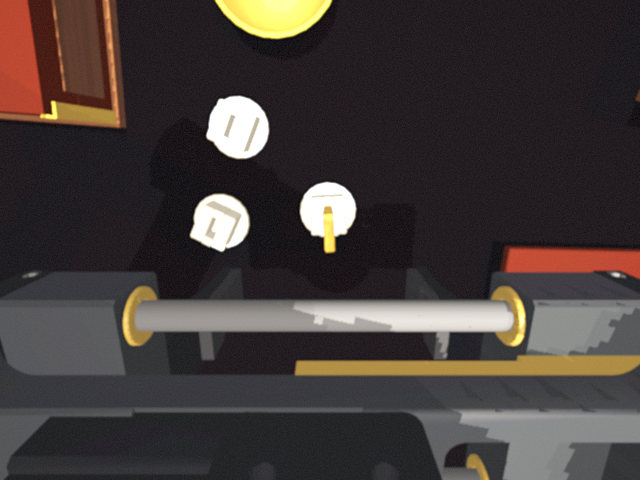

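The wrist view shows the key's bow end-on at (329,230) in its holder (328,210), upright and clear of the empty ones. I descend and grip the bow.

```bash

python3 -m creep '[[0,2.3,2.9,30,0,0,-3],[0,2.3,2.9,60,0,0,-3],[0,2.3,2.9,90,0,0,-3],[0,2.3,2.9,112,0,0,-3],[0,2.3,2.9,126,0,0,-3],[0,2.3,2.9,134,0,0,-3],[0,2.3,2.9,138,0,0,-3],[0,2.3,2.9,138,0,0,-3]]'
python3 -m creep '[[-1,0,0,0,0,0,0],[-1,0,0,0,0,0,0],[-1,0,0,0,0,0,0],[-1,0,0,0,0,0,0],[-1,0,0,0,0,0,0],[-1,0,0,0,0,0,0],[-1,0,0,0,0,0,0],[-1,0,0,0,0,0,0]]'
python3 -m creep '[[-1,0,0,0,0,0,0],[-1,0,0,0,0,0,0],[-1,0,0,0,0,0,0]]'
python3 -c "
from h import *
goal(.4896,-.3494,.246,15.9);print(r.sense()['moment'])"
```

```text
time_s: 14.0
tcp_pos: [0.4901, -0.3488, 0.2465]
ee_rot: [[0.961, 0.278, -0.001], [0.278, -0.961, 0.0], [-0.001, -0.0, -1.0]]
wrist_force: [-0.4, 0.3, 0.1]
gripper_width: 0.529
gripper_force: 0.0
time_s: 14.67
tcp_pos: [0.4898, -0.3494, 0.247]
ee_rot: [[0.961, 0.278, 0.0], [0.278, -0.961, -0.001], [0.0, 0.001, -1.0]]
wrist_force: [-0.8, -1.3, -0.5]
gripper_width: 0.094
gripper_force: 30.0
time_s: 14.92
tcp_pos: [0.4898, -0.3494, 0.247]
ee_rot: [[0.961, 0.278, 0.0], [0.278, -0.961, -0.0], [0.0, 0.001, -1.0]]
wrist_force: [0.1, -1.3, 1.4]
gripper_width: 0.089
gripper_force: 30.0
t 14.92 q6 126.2 shift [-0.2 -0.   1. ] turn [ 0.03 -0.01  0.23]
[-0.53792135  0.21652012  0.00142816]
```

```bash

python3 -m creep '[[-1,0,0,-6,0,0,0],[-1,0,0,-14,0,0,0],[-1,0,0,-24,0,0,0],[-1,0,0,-40,0,0,0],[-1,0,0,-75,0,0,0],[-1,0,0,-110,0,0,0],[-1,0,0,-124,0,0,0],[-1,0,0,-124,0,0,0]]'
python3 -m creep '[[-1,20,-30,0,0,0,7.4],[-1,45,-67,0,0,0,7.4],[-1,70,-104,0,0,0,7.4],[-1,95,-141,0,0,0,7.4],[-1,120,-178,0,0,0,7.4],[-1,145,-215,0,0,0,7.4],[-1,170,-252,0,0,0,7.4],[-1,182.1,-270.6,0,0,0,7.4]]'
python3 -m creep '[[-1,0,0,0,0,0,0],[-1,0,0,0,0,0,0],[-1,0,0,0,0,0,0]]'
python3 - <<'E'
from look import *
goal(.5895,-.039,.37,8.75)
im,d,C=look("w5",["key_grip"])
# side view: key axis check
im,d=vision.capture("side"); X=T("side"); u,v=proj("side",[.5895,-.039,.2],X).astype(int)
u2,v2=proj("side",[.5895,-.039,.136],X); print("pred tip",u2-u+55,v2-v+45)
s=im[v-45:v+55,u-55:u+75]; cv2.imwrite("pics/s5.png",cv2.resize(s,None,fx=5,fy=5,interpolation=cv2.INTER_CUBIC)[:,:,::-1])
for o in vision.cut_out("side","key_grip")[:2]:
    P=cloud("side",d,X)[o["region"]&(d>0)]; P=P[np.abs(P[:,0]-.59)<.03]
    print(o["conf"],len(P),P.min(0),P.max(0))
    for z in np.arange(.12,.23,.01):
        q=P[np.abs(P[:,2]-z)<.005]
        if len(q)>2: print(round(z,3),len(q),q.mean(0).round(4),np.ptp(q[:,0]).round(4))
E
```

```text
time_s: 15.58
tcp_pos: [0.4901, -0.3491, 0.3766]
ee_rot: [[0.96, 0.278, 0.008], [0.278, -0.96, -0.003], [0.007, 0.006, -1.0]]
wrist_force: [-0.2, -0.1, -1.4]
gripper_width: 0.085
gripper_force: 30.0
time_s: 16.25
tcp_pos: [0.5889, -0.0363, 0.3698]
ee_rot: [[0.988, 0.152, -0.003], [0.152, -0.988, 0.001], [-0.003, -0.001, -1.0]]
wrist_force: [1.0, -0.7, -2.2]
gripper_width: 0.091
gripper_force: 30.0
time_s: 16.5
tcp_pos: [0.5889, -0.0383, 0.3698]
ee_rot: [[0.988, 0.152, -0.003], [0.152, -0.988, 0.0], [-0.003, -0.001, -1.0]]
wrist_force: [-0.4, -0.2, -1.2]
gripper_width: 0.092
gripper_force: 30.0
t 16.5 q6 86.8 shift [ 0.5  0.8 -0.2] turn [-0.03  0.18  0.01]
key_grip 0.59 [322. 286.] 1297 top z 0.2236 [588.4 -39.5] [32.7  7.7] 9.6
key_grip 0.44 [254. 240.] 4352 top z 0.1356 [580.5  23.8] [28.2 10.5] 9.0
pred tip 53.569514921541554 73.53829824964512
0.64 175 [ 5.71801549e-01 -3.02939322e-01  1.79775079e-04] [ 0.60359627 -0.02984673  0.21559931]
0.14 26 [ 0.587  -0.0361  0.1418] 0.0199
0.15 49 [ 0.5873 -0.0368  0.1497] 0.0204
0.16 18 [ 0.5876 -0.0362  0.1604] 0.0077
0.17 16 [ 0.5872 -0.0369  0.17  ] 0.0062
0.18 14 [ 0.5876 -0.0365  0.1787] 0.0061
0.19 11 [ 0.5889 -0.0352  0.192 ] 0.031
0.2 26 [ 0.5857 -0.0358  0.1998] 0.0313
0.21 13 [ 0.5991 -0.0345  0.2086] 0.029Traceback (most recent call last):
  File "<stdin>", line 10, in <module>
    return umr_minimum(a, axis, None, out, keepdims, initial, where)
ValueError: zero-size array to reduction operation minimum which has no identity
```

View pics/s5.png

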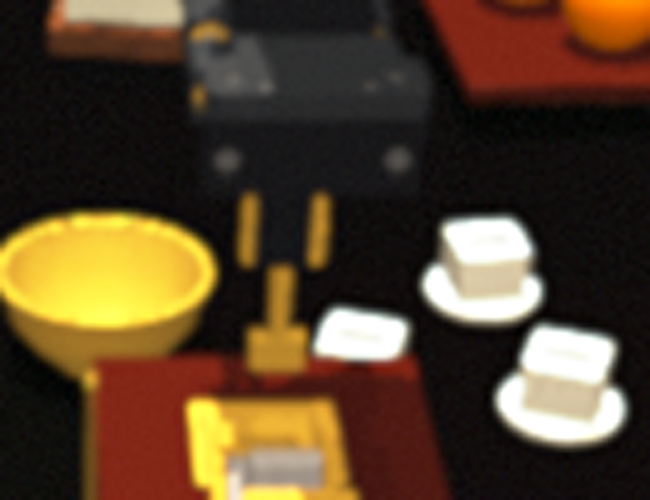

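The key hangs upright, with its bit at crop (277,350) above the slot plate. From the side data its tip is about 2 mm short in x, so I correct that, descend and feel for the slot.

```bash

python3 -m creep '[[-1,1.1,0.9,5,0,0.2,0],[-1,1.1,0.9,12,0,0.2,0],[-1,1.1,0.9,20,0,0.2,0],[-1,1.1,0.9,27,0,0.2,0],[-1,1.1,0.9,31,0,0.2,0],[-1,1.1,0.9,31,0,0.2,0],[-1,1.1,0.9,31,0,0.2,0]]'
python3 -m creep '[[-1,0,0,1,0,0,0],[-1,0,0,2,0,0,0],[-1,0,0,3,0,0,0],[-1,0,0,4,0,0,0],[-1,0,0,5,0,0,0],[-1,0,0,6,0,0,0],[-1,0,0,7,0,0,0],[-1,0,0,8,0,0,0]]'
python3 -c "
from h import *
goal(.5895,-.039,.335,8.75);print(r.sense()['moment'])"
```

```text
time_s: 17.28
tcp_pos: [0.5908, -0.0394, 0.3393]
ee_rot: [[0.988, 0.152, 0.003], [0.152, -0.988, 0.0], [0.003, 0.0, -1.0]]
wrist_force: [0.1, 0.1, -0.7]
gripper_width: 0.097
gripper_force: 30.0
time_s: 17.95
tcp_pos: [0.5908, -0.0394, 0.3317]
ee_rot: [[0.988, 0.152, 0.003], [0.152, -0.988, 0.001], [0.004, -0.0, -1.0]]
wrist_force: [-0.2, -0.6, -0.9]
gripper_width: 0.092
gripper_force: 30.0
t 17.95 q6 86.9 shift [-1.2 -0.6 -3.3] turn [-0.   -0.2  -0.02]
[-0.12198352  0.19861612  0.00489432]
```

```bash

python3 -m creep '[[-1,0,0,1,0,0,0],[-1,0,0,2,0,0,0],[-1,0,0,3,0,0,0],[-1,0,0,4,0,0,0],[-1,0,0,5,0,0,0],[-1,0,0,5,0,0,0]]'
python3 -c "
from h import *
goal(.5895,-.039,.307,8.75);print(r.sense()['moment'])"
```

```text
time_s: 18.45
tcp_pos: [0.5907, -0.0394, 0.3265]
ee_rot: [[0.988, 0.152, 0.003], [0.152, -0.988, 0.001], [0.003, -0.0, -1.0]]
wrist_force: [0.1, -0.5, -1.4]
gripper_width: 0.095
gripper_force: 30.0
t 18.45 q6 86.9 shift [-1.2 -0.5 19.5] turn [-0.   -0.17 -0.02]
[-0.12511332  0.13427714  0.02221755]
```

It's in the slot by 8 mm with no force. I keep going down.

```bash

python3 -m creep '[[-1,0,0,1.5,0,0,0],[-1,0,0,3,0,0,0],[-1,0,0,4.5,0,0,0],[-1,0,0,6,0,0,0],[-1,0,0,7.5,0,0,0],[-1,0,0,9,0,0,0],[-1,0,0,10,0,0,0],[-1,0,0,10,0,0,0]]'
python3 -c "
from h import *
goal(.5895,-.039,.307,8.75);print(r.sense()['moment'])"
```

```text
time_s: 19.12
tcp_pos: [0.5909, -0.0395, 0.3177]
ee_rot: [[0.988, 0.152, 0.004], [0.152, -0.988, 0.0], [0.004, 0.001, -1.0]]
wrist_force: [-1.2, -0.2, 5.4]
gripper_width: 0.093
gripper_force: 30.0
t 19.12 q6 86.9 shift [-1.4 -0.7 10.6] turn [ 0.04 -0.25  0.  ]
[-0.21287679  0.59874095  0.0019793 ]
```

```bash

python3 -m creep '[[-1,-0.4,0,1.5,0,0,0],[-1,-0.4,0,3,0,0,0],[-1,-0.4,0,4.5,0,0,0],[-1,-0.4,0,6,0,0,0],[-1,-0.4,0,7.5,0,0,0],[-1,-0.4,0,9,0,0,0],[-1,-0.4,0,10.5,0,0,0],[-1,-0.4,0,10.5,0,0,0]]'
python3 -c "
from h import *
goal(.5895,-.039,.307,8.75);print(r.sense()['moment'])"
```

```text
time_s: 19.78
tcp_pos: [0.5907, -0.0393, 0.3069]
ee_rot: [[0.988, 0.152, 0.004], [0.152, -0.988, 0.0], [0.004, 0.0, -1.0]]
wrist_force: [-1.0, 0.1, 5.2]
gripper_width: 0.09
gripper_force: 30.0
t 19.78 q6 86.9 shift [-1.2 -0.5 -0.1] turn [ 0.02 -0.24  0.01]
[-0.00481148  0.45613905 -0.02259303]
```

```bash

python3 -m creep '[[-1,0,0,0.5,0,0,0],[-1,0,0,1,0,0,0],[-1,0,0,1.5,0,0,0],[-1,0,0,2,0,0,0],[-1,0,0,2,0,0,0]]'
python3 -c "
from h import *
goal(.5895,-.039,.307,8.75);print(r.sense()['moment'])"
```

```text
time_s: 20.2
tcp_pos: [0.5907, -0.0393, 0.3068]
ee_rot: [[0.988, 0.153, 0.005], [0.153, -0.988, -0.0], [0.005, 0.001, -1.0]]
wrist_force: [-3.2, 0.8, 13.2]
gripper_width: 0.089
gripper_force: 30.0
t 20.2 q6 86.9 shift [-1.2 -0.5 -0.2] turn [ 0.05 -0.3   0.05]
[0.3090515  1.46830218 0.03034193]
```

Key is home: 13 N and no further travel at 28 mm. Now I turn it clockwise, moving the TCP to follow the key's small offset in the grip.

```bash

python3 -m creep '[[-1,0,0.1,-0.7,0,0,6],[-1,0,0.2,-0.7,0,0,12],[-1,-0.1,0.4,-0.7,0,0,18],[-1,-0.1,0.5,-0.7,0,0,24],[-1,-0.2,0.6,-0.7,0,0,30],[-1,-0.2,0.7,-0.7,0,0,36],[-1,-0.3,0.8,-0.7,0,0,42],[-1,-0.3,0.8,-0.7,0,0,45]]'
python3 -c "
from h import *
goal(.5895,-.039,.307,-81.25);print(r.sense()['moment'])"
```

```text
time_s: 20.87
tcp_pos: [0.5904, -0.0404, 0.3068]
ee_rot: [[0.804, -0.594, 0.004], [-0.594, -0.804, -0.001], [0.004, -0.002, -1.0]]
wrist_force: [-3.8, -0.9, 10.7]
gripper_width: 0.092
gripper_force: 30.0
t 20.87 q6 41.7 shift [-1.6 -0.6 -0.2] turn [-0.2  -0.17 44.8 ]
[-0.29065476  1.19922592  0.03428452]
```

```bash

python3 -m creep '[[-1,-0.2,0.2,0,0,0,6],[-1,-0.4,0.4,0,0,0,12],[-1,-0.5,0.6,0,0,0,18],[-1,-0.6,0.8,0,0,0,24],[-1,-0.7,1,0,0,0,30],[-1,-0.7,1.1,0,0,0,36],[-1,-0.7,1.1,0,0,0,42],[-1,-0.7,1.1,0,0,0,46]]'
python3 -m creep '[[-1,0,0,0,0,0,0],[-1,0,0,0,0,0,0]]'
python3 -c "
from h import *
goal(.5895,-.039,.307,-81.25);print(r.sense()['moment'])"
```

```text
time_s: 21.53
tcp_pos: [0.5892, -0.0411, 0.3068]
ee_rot: [[0.131, -0.991, 0.004], [-0.991, -0.131, -0.001], [0.002, -0.004, -1.0]]
wrist_force: [-3.2, -0.8, 11.3]
gripper_width: 0.089
gripper_force: 30.0
time_s: 21.7
tcp_pos: [0.5891, -0.0411, 0.3068]
ee_rot: [[0.136, -0.991, 0.004], [-0.991, -0.136, -0.001], [0.002, -0.004, -1.0]]
wrist_force: [-3.9, -0.9, 11.3]
gripper_width: 0.091
gripper_force: 30.0
t 21.7 q6 -4.0 shift [-2.  -0.6 -0.2] turn [-0.22 -0.09 -0.95]
[-0.36160971  1.21904474  0.14625002]
```

```bash

python3 -m creep '[[-1,0,0,0,0,0,2],[-1,0,0,0,0,0,4],[-1,0,0,0,0,0,6],[-1,0,0,0,0,0,6],[-1,0,0,0,0,0,6]]'|tail -4
python3 -c "
from h import *
goal(.5895,-.039,.307,-81.25);print(r.sense()['moment'])"
python3 -m creep '[[-1,0,0,0,0,0,1],[-1,0,0,0,0,0,2],[-1,0,0,0,0,0,2],[-1,0,0,0,0,0,2]]'|tail -4
python3 - <<'E'
from h import *
goal(.5895,-.039,.307,-81.25);print(r.sense()['moment'])
im,d=vision.capture("side"); X=T("side"); u,v=proj("side",[.5895,-.0,.12],X).astype(int)
s=im[v-60:v+60,u-75:u+75]; cv2.imwrite("pics/s6.png",cv2.resize(s,None,fx=5,fy=5,interpolation=cv2.INTER_CUBIC)[:,:,::-1])
E
```

```text
ee_rot: [[0.031, -1.0, 0.004], [-1.0, -0.031, -0.001], [0.001, -0.003, -1.0]]
wrist_force: [-2.9, 0.2, 11.0]
gripper_width: 0.086
gripper_force: 30.0
t 22.12 q6 -10.0 shift [-2.1 -0.5 -0.2] turn [-0.2  -0.08 -6.95]
[-0.32631154  1.27729921  0.11346647]
ee_rot: [[-0.003, -1.0, 0.003], [-1.0, 0.003, -0.001], [0.001, -0.003, -1.0]]
wrist_force: [-3.1, -0.4, 11.4]
gripper_width: 0.089
gripper_force: 30.0
t 22.45 q6 -12.0 shift [-2.1 -0.5 -0.2] turn [-0.19 -0.08 -8.95]
[-0.3398087   1.34268574  0.13191633]
```

View pics/s6.png

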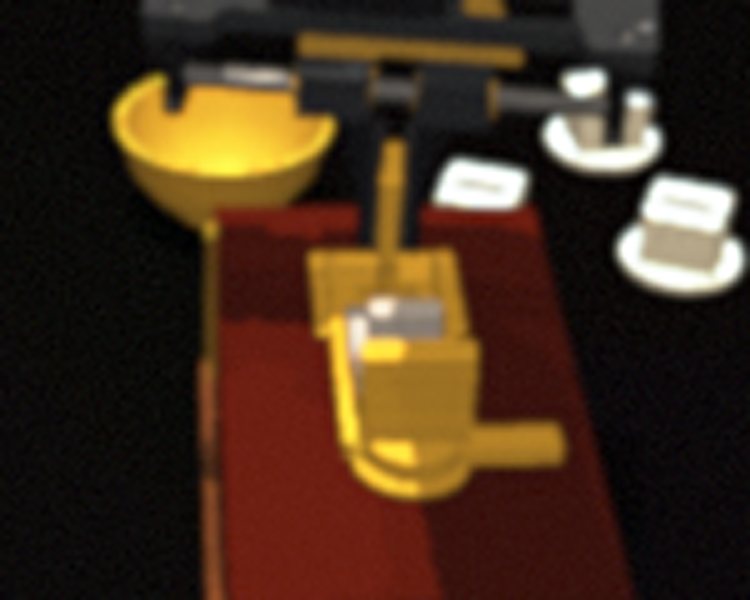

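The side view shows the bow edge-on at (390,200), so the key is turned. The shutter is open and the knob crosswise. I turn on until the plug's stop is felt, to take up the bit's play.

```bash

python3 -m creep '[[-1,0,0,0,0,0,1.5],[-1,0,0,0,0,0,1.5],[-1,0,0,0,0,0,1.5],[-1,0,0,0,0,0,1.5]]'|tail -4
python3 -c "
from h import *
goal(.5895,-.039,.307,-90.2);print(r.sense()['moment'])"
python3 -m creep '[[-1,0,0,0,0,0,1.5],[-1,0,0,0,0,0,1.5],[-1,0,0,0,0,0,1.5],[-1,0,0,0,0,0,1.5]]'|tail -4
python3 -c "
from h import *
goal(.5895,-.039,.307,-90.2);print(r.sense()['moment'])"
```

```text
ee_rot: [[-0.03, -1.0, 0.003], [-1.0, 0.03, -0.001], [0.001, -0.003, -1.0]]
wrist_force: [-4.3, -0.6, 10.6]
gripper_width: 0.089
gripper_force: 30.0
t 22.83 q6 -13.5 shift [-2.2 -0.5 -0.2] turn [-0.19 -0.06 -1.49]
[-0.3095781   1.35686621  0.12446723]
ee_rot: [[-0.055, -0.998, 0.003], [-0.998, 0.055, -0.001], [0.001, -0.003, -1.0]]
wrist_force: [-3.5, -1.0, 12.4]
gripper_width: 0.088
gripper_force: 30.0
t 23.17 q6 -15.0 shift [-2.1 -0.4 -0.2] turn [-0.19 -0.07 -2.96]
[-0.3193414   1.32082117  0.24151551]
```

```bash

python3 -m creep '[[-1,0,0,0,0,0,-0.5],[-1,0,0,0,0,0,-0.5],[-1,0,0,0,0,0,-0.5],[-1,0,0,0,0,0,-0.5],[-1,0,0,0,0,0,-0.5],[-1,0,0,0,0,0,-0.5]]'|tail -4
python3 -c "
from h import *
goal(.5895,-.039,.307,-90.2);print(r.sense()['moment']); print(r.finish_job())"
```

```text
ee_rot: [[-0.047, -0.999, 0.003], [-0.999, 0.047, -0.001], [0.001, -0.003, -1.0]]
wrist_force: [-3.1, -0.2, 11.0]
gripper_width: 0.085
gripper_force: 30.0
t 23.67 q6 -14.5 shift [-2.1 -0.5 -0.2] turn [-0.19 -0.06 -2.48]
[-0.31745126  1.40498618  0.19093059]
the job is handed in; nothing more can be done
None
```

The job is handed in at 23.7 s, verdict not shown: the clamp is turned, the shutter is fully open, and the key is home (28 mm) and held turned against the plug's stop, with the bowl, striker, cap and stupa untouched.

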